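# Refit the sprung divider in the cutlery drawer

## Robot

A 6-joint arm with a two-finger parallel gripper is mounted at the origin on the work surface. World frame = base frame: x ahead of the robot, y to its left, z up, the work surface at z = 0. Lengths are in mm, angles in rad, forces in N, time in s.
With the tool pointing down it reaches from about 275 to 750 mm from the base axis. Payload 10.2 kg.
Tool frame: the origin (TCP) lies at the very end of the fingers, on their centre line; the grasp point (between the pads) lies behind it (ctrl.grasp_offset is the z of the grasp point in the tool frame, in mm); z points along the fingers, y is the direction in which the jaws open and shut (so a half turn about z gives the same grasp; the last joint's range is limited). The gripper opens to 85 mm and grips with 20 to 120 N. Pads are 22 mm wide; open, the fingers measure 114 mm over their backs; the gripper's body (76 mm by 85 mm) begins 54 mm behind the grasp point. The pads swing forward as they close: fully open they stand 13 mm farther back than shut.
Start: joints at [0.884, 0.313, 1.498, -0, 1.331, -0.223], TCP at [234.872, 469.539, 231.294] pointing down, gripper open.
Joint ranges: [-2.94, 2.94], [-0.97, 2.17], [0.19, 2.56], [-1.23, 4.37], [0.02, 3.11], [-2.88, 2.88]. Speed limits (rad/s): [2.39, 2.39, 3.01, 3.14, 3.14, 3.14].

## Interface

Orientations are given as a unit quaternion [w, x, y, z].
In Python, from rig import ctrl, capture, job gives the robot as it stands. The module is installed in compiled form; this text tells all that it offers.
- The arm moves only by the tool move_arm, never from a script. Its argument "series" is a list of rows, each a list of 7 numbers: the turn, a rotation vector about the tool's x, y, z in rad, then the shift along the tool's x, y, z in cm, then the opening, from 0 (shut) to 1 (fully open). A call has 1 to 5 rows; each row is the pose to reach, as a shift and turn from the pose measured when the call began, along the tool's axes at that moment; what a row does not reach only later rows make up. A row lasts 1/12 s, in which the tool goes at most 41.7 mm and 7.16 degrees, less where a joint would pass 70% of its speed; a pose out of reach is approached as far as the arm can. A call with a gripper value outside its range is refused whole. The fingers move at their own pace and stop on an object; "grip_force" is the grip in N (left out, the last holds). Time passes only in rows, so rows that repeat a pose let the fingers close. It gives the time, the measured TCP pose, the force and the opening at its end, in the units of the state.
- ctrl.sense(): the state, without advancing time (a new reading comes with each control period).
- capture(name): name is "side" or "top"; returns a dict with "frame" (400x640x3 uint8, red, green, blue), "mtx" (3x3 intrinsics, pixels), "R" (3x3) and "t" (3): a world point X has camera coordinates R X + t. Camera axes: x right, y down, z forward; pixel columns grow to the right and rows downward; lengths in mm; the calibration is good to about 2 mm. A picture is of the moment at which its call begins. There is no depth.
- job.finish_job(): hands the job in, once; it reports no verdict.
The state is a dict: "time_s": time; "joints": joint angles; "dq": joint speeds; "tau": joint torques, N m; "eef_pos": TCP position; "ee_rot": TCP orientation; "force": force on the tool from outside, world axes, zero at the start; "wrist_torque": the same for the moment, N m; "grip_width": opening from 0.0 (shut) to 1.0 (fully open).
Only numpy, scipy, OpenCV 4.12 (cv2) and the standard library are available. Lean on these libraries where they do the work, as an engineer would, in place of code of your own. Each camera call takes 0.05 s, during which the arm holds its last target.

## Task

The narrow cutlery drawer is out on the table; take the washed bamboo divider out of the dish drainer and fit it back across the drawer, about half-way along. Press its sprung foot well in against one side of the drawer and keep it pressed steadily while you bring the other end down between the sides, then let go so that the spring clamps it there: upright, square across the drawer and flat on the drawer's floor. Leave the spoon and the two biscuit cutters in the drawer where they lie.

Things in the scene. Friction and masses are not known exactly. Their poses are not given: they have to be found in the camera images.
- divider_mid (a point): Loose bamboo drawer divider, 0.19 kg: a slat 12 mm thick (its x), 60 mm high (z, up when fitted), lying along y. This is the slat's middle, 30 mm above its lower edge; from here solid slat runs 74 mm to -y and 71 mm to +y. At the start it stands in the drainer on its long edge, its top leaning about 30 degrees towards the drainer's -x side, the sprung foot at the drainer's +y end.
- sprung_foot (a point): Centre of the outer face of the divider's sprung foot: a rubber foot 20 mm wide, 60 mm high, 6 mm thick on a thin tongue at the divider's +y end. It faces +y and lies 120 mm from divider_mid when free (divider 200 mm long over all), up to 40 mm less when pressed in.
- fixed_foot (a point): Centre of the outer face of the divider's fixed foot, 20 mm wide, 60 mm high, at its -y end, 80 mm from divider_mid.
- plunger (a joint): How far the divider's sprung foot is pushed in towards the slat, in m: 0 free, 0.040 at its end. The spring takes 2 N to start, 3.5 N at 12 mm, 7 N at 40 mm. Fitted between the drawer's sides it reads 0.012.
- drawer_mid (a point): Wooden drawer standing on the table, not movable: the middle of its inner floor, 14 mm above the table. x along the drawer (inner length 360 mm; its white front panel, 130 mm high with a bar handle, at -x), y across it (inner width 188 mm between plain upright sides), z up. Nothing lies on the floor within 75 mm of this point along x.
- drawer_rim (a point): Top of the inner edge of the drawer's +y side, half-way along: 94 mm to +y of drawer_mid and 78 mm above the inner floor (92 mm above the table). The -y side is its mirror image. The sides are 14 mm thick.
- drainer: Dish drainer, not movable: grey drip tray 260 x 380 mm, wire rack with two rows of prongs leaning 30 degrees to its -x. Origin on the table below the divider's slot, y along the slot (away from the robot), z up. Rows at y -75 and +35 mm, room for fingers between; prongs end 60 mm, the divider's lower edge stands 31 mm above the table. Two cups, 94 mm high, stand upside down at its +y end, from y = 130 mm.
- spoon: Bystander: steel spoon, 150 mm, lying across the drawer in its front part, 115 mm from the middle.
- cutter: Bystander: round steel biscuit cutter, 64 mm across, 28 mm high, in the drawer's back part, 125 mm from the middle.
- star: Bystander: star-shaped steel biscuit cutter, 68 mm across, 28 mm high, in the drawer's back part, 125 mm from the middle.
Mind the look-alikes: they are no part of the job. Of the things that look like the part that bears divider_mid, the middle-sized one is meant.

How it is judged:
By the outcome, as a careful person would: the job done as asked, in the order asked, and still so for the second after the job is handed in, with the robot touching nothing.
It also fails if it takes over 59 s, if anything falls off the work surface, if the arm or the gripper's body presses on something with over 40 N, if the wrist force passes 120 N, or if a joint passes its speed limit or range.

## Working session

There is one attempt and no reset: what is moved stays moved. The work goes in short steps, Python scripts to look and compute and a tool call to move; the robot and the scene stay as the last step left them, time stands still between calls to the robot, and variables do not carry over. Pictures are saved under pics/ and viewed, and the job is handed in when it is done.

Besides the shell and the picture viewer there is one more tool, called after "Call:" as name(argument=value, ...), one argument or row to a line, values as JSON. move_arm: Moves the arm, as the interface text tells. Its arguments: {"type":"object","properties":{"series":{"type":"array","items":{"type":"array","items":{"type":"number"}}},"grip_force":{"type":"number"}},"required":["series"]}

```bash
ls; mkdir -p pics
python3 - <<'E'
from rig import ctrl,capture,job
import cv2,numpy as np
s=ctrl.sense();print(s, ctrl.grasp_offset)
for n in("side","top"):
    c=capture(n);cv2.imwrite(f"pics/{n}0.png",c["frame"][:,:,::-1]);print(n,c["mtx"],c["R"],c["t"])
E
```

```text
pics
{'time_s': 0.0, 'joints': array([ 8.83581795e-01,  3.13458124e-01,  1.49842948e+00,  4.02133422e-06,
        1.33099726e+00, -2.23370236e-01]), 'dq': array([ 0.00189734,  0.00019989,  0.00087823, -0.00019874,  0.00095383,
        0.00162625]), 'tau': array([ 1.60817071e-04, -4.12271583e+01, -2.59741008e+01, -2.17589582e-04,
        4.08734384e-03, -2.65827322e-05]), 'eef_pos': array([234.71091768, 469.32956523, 230.73378019]), 'ee_rot': array([-2.85863656e-04,  2.29849050e-01,  9.73226077e-01, -5.79431815e-04]), 'force': array([ 0.01431109, -0.27270723,  0.48391623]), 'wrist_torque': array([ 0.00102161, -0.01396526, -0.03769577]), 'grip_width': 0.9992199660745963} -18.700000000000003
side [[475.87790426   0.         320.73255398]
 [  0.         475.87790426 197.24840838]
 [  0.           0.           1.        ]] [[ 0.96786906 -0.25083104  0.01769964]
 [-0.18849117 -0.77030737 -0.60917783]
 [ 0.16643487  0.58626815 -0.79283611]] [-414.23360646  190.82614582 1353.11299894]
top [[426.37761564   0.         322.86391124]
 [  0.         426.37761564 195.57605144]
 [  0.           0.           1.        ]] [[ 0.00589685 -0.99995364 -0.00761235]
 [-0.99696869 -0.00528832 -0.07762387]
 [ 0.07758001  0.00804701 -0.99695365]] [ 112.89480628  428.49191621 1224.90217338]
```

View pics/side0.png

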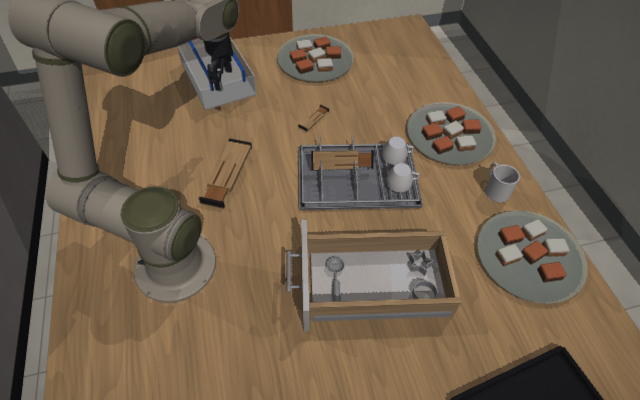

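View pics/top0.png

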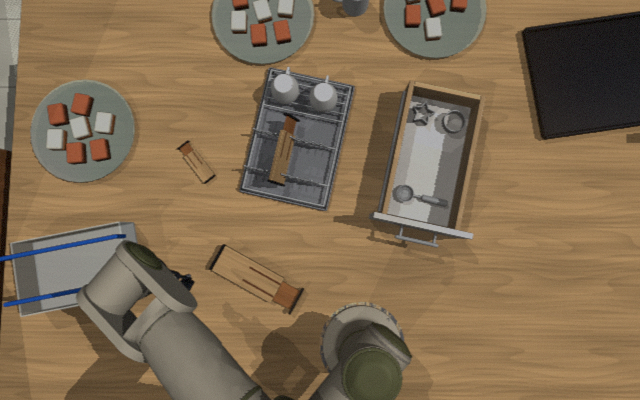

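Run:
```python
import cv2
t=cv2.imread("pics/top0.png");s=cv2.imread("pics/side0.png")
cv2.imwrite("pics/c1.png",cv2.resize(t[60:215,230:360],None,fx=5,fy=3.85*1.0,interpolation=3) if 0 else cv2.resize(t[65:215,230:360],None,fx=4,fy=4,interpolation=3))
cv2.imwrite("pics/c2.png",cv2.resize(t[75:255,365:490],None,fx=3.3,fy=3.3,interpolation=3))
cv2.imwrite("pics/c3.png",cv2.resize(s[130:215,290:430],None,fx=5.5,fy=5.5,interpolation=3))
```

```text
(no output)
```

View pics/c1.png

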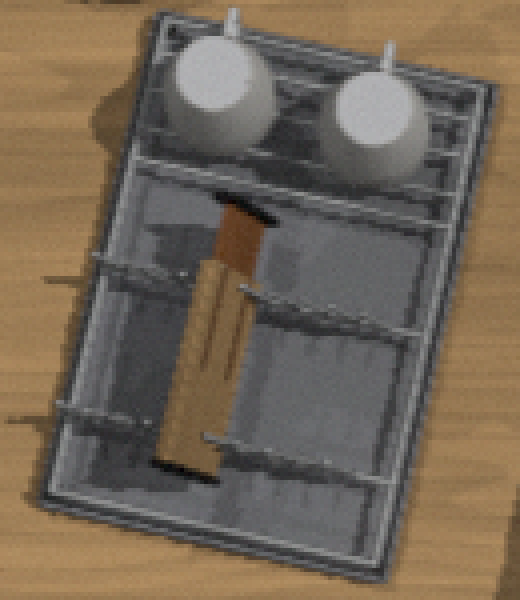

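View pics/c2.png

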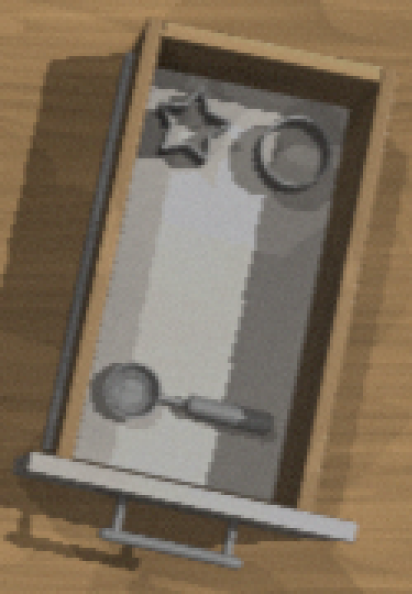

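View pics/c3.png

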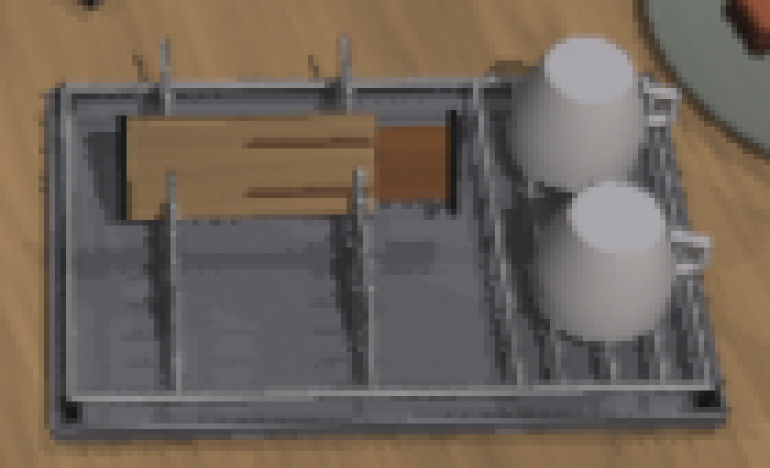

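```bash
cat > h.py <<'E'
import numpy as np,cv2
from scipy.optimize import least_squares
from scipy.spatial.transform import Rotation as Ro
CAM={}
CAM['side']=(475.878,320.7326,197.2484,np.array([[.96786906,-.25083104,.01769964],[-.18849117,-.77030737,-.60917783],[.16643487,.58626815,-.79283611]]),np.array([-414.23360646,190.82614582,1353.11299894]))
CAM['top']=(426.3776,322.8639,195.5761,np.array([[.00589685,-.99995364,-.00761235],[-.99696869,-.00528832,-.07762387],[.07758001,.00804701,-.99695365]]),np.array([112.89480628,428.49191621,1224.90217338]))
def proj(n,X):
    f,cx,cy,R,t=CAM[n];c=np.atleast_2d(X)@R.T+t
    return np.c_[f*c[:,0]/c[:,2]+cx,f*c[:,1]/c[:,2]+cy]
def yaw(a):return Ro.from_euler('z',a)
def divR(a,lean):  # lean about y: top towards -x
    return yaw(a)*Ro.from_euler('y',-lean)
def boxlines(x0,x1,y0,y1,z0,z1):
    c=np.array([[x,y,z] for x in(x0,x1) for y in(y0,y1) for z in(z0,z1)],float)
    return [(c[i],c[j]) for i in range(8) for j in range(i) if np.sum(c[i]!=c[j])==1]
def divlines(p=0):
    return boxlines(-6,6,-74,71,-30,30)+boxlines(-10,10,-80,-74,-30,30)+boxlines(-10,10,114-p,120-p,-30,30)
def drawerlines():
    return boxlines(-180,180,-94,94,0,78)
def overlay(img,n,lines,pos,R,crop,s,col=(0,0,255)):
    u0,v0,u1,v1=crop
    for a,b in lines:
        q=proj(n,np.array([R.apply(a)+pos,R.apply(b)+pos]))
        q=((q-[u0,v0]+.5)*s*8).astype(int)
        cv2.line(img,tuple(map(int,q[0])),tuple(map(int,q[1])),col,1,cv2.LINE_AA,3)
def cropimg(img,crop,s):
    u0,v0,u1,v1=crop
    return cv2.resize(img[v0:v1,u0:u1],None,fx=s,fy=s,interpolation=cv2.INTER_CUBIC)
E
cat > fit.py <<'E'
from h import *
L=np.radians(30)
c1=lambda u,v:np.array([u/4+230-.5,v/4+65-.5]); c2=lambda u,v:np.array([u/3.3+365-.5,v/3.3+75-.5]); c3=lambda u,v:np.array([u/5.5+290-.5,v/5.5+130-.5])
obs=[('top',(-10,120,30),c1(217,196)),('top',(10,120,-30),c1(278,221)),('top',(-10,-80,30),c1(151,461)),('top',(10,-80,-30),c1(219,481)),
('side',(10,120,-30),c3(455,213)),('side',(-10,120,30),c3(455,110)),('side',(-10,-80,30),c3(121,114)),('side',(10,-80,-30),c3(121,220))]
def r(p):
    R=divR(p[3],L)
    return np.concatenate([proj(n,R.apply(x)+p[:3])[0]-o for n,x,o in obs])
s=least_squares(r,[500,100,60,-1.8]);D=s.x
print("div",D,np.degrees(D[3]),"rms",np.sqrt(np.mean(s.fun**2)));print(s.fun.round(1).reshape(-1,2).tolist())
# drawer: lines in top view
def pl(p,q,o): # distance of o from line pq
    d=q-p; d/=np.linalg.norm(d); return d[0]*(o-p)[1]-d[1]*(o-p)[0]
ed=[((-180,94,78),(180,94,78),[c2(158,38),c2(75,460)]),((-180,-94,78),(180,-94,78),[c2(378,90),c2(302,505)]),
((-180,-94,0),(180,-94,0),[c2(348,108),c2(275,500)]),((180,-94,0),(180,94,0),[c2(165,72),c2(350,107)]),((180,-94,78),(180,94,78),[c2(165,38),c2(378,82)])]
def rd(p):
    R=yaw(p[2]);P=np.array([p[0],p[1],14])
    return np.array([pl(proj('top',R.apply(a)+P)[0],proj('top',R.apply(b)+P)[0],o) for a,b,os in ed for o in os])
s=least_squares(rd,[480,-100,-.2]);W=s.x
print("drawer",W,np.degrees(W[2]),s.fun.round(1))
for n in('top','side'):
    im=cv2.imread(f'pics/{n}0.png')
    crop={'top':(230,65,490,260),'side':(290,130,470,330)}[n];k={'top':3,'side':3}[n]
    g=cropimg(im,crop,k)
    overlay(g,n,divlines(),D[:3],divR(D[3],L),crop,k)
    overlay(g,n,drawerlines(),np.array([W[0],W[1],14]),yaw(W[2]),crop,k,(0,255,0))
    cv2.imwrite(f'pics/ov_{n}.png',g)
E
python3 fit.py
```

```text
div [537.62529489 232.32039955  52.15926939  -1.78752536] -102.41765895224891 rms 0.7407606045604012
[[-1.0, -1.5], [1.0, -0.4], [-0.8, 0.9], [0.1, 1.1], [0.6, 0.7], [0.5, -0.2], [-0.6, 0.0], [-0.3, 0.4]]
drawer [ 5.35161930e+02 -1.90526616e+02 -1.99210315e-01] -11.413910266276634 [-0.3 -0.3  0.2  0.3  0.1 -0.  -0.3  0.3  0.2 -0.3]
```

View pics/ov_top.png

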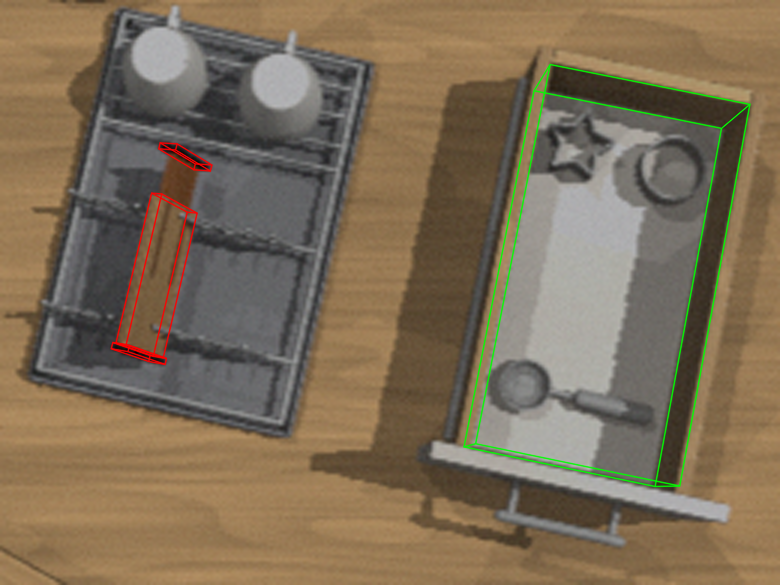

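View pics/ov_side.png

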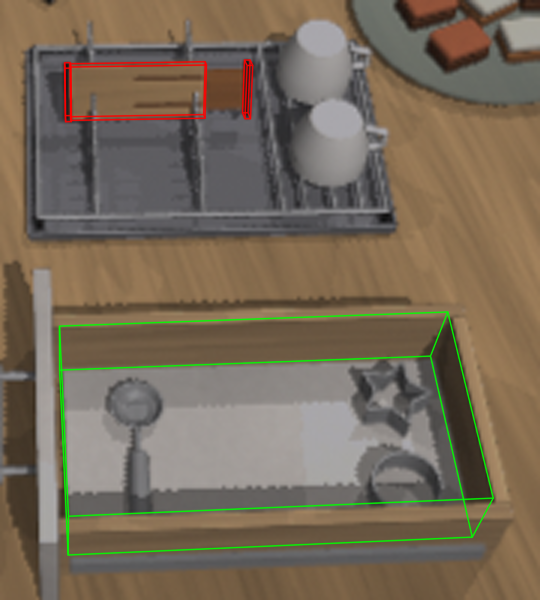

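```bash
cat >> fit.py <<'E'
print('---')
def r2(p):
    R=divR(p[3],L)
    return np.concatenate([proj(n,R.apply(x)+[p[0],p[1],59.])[0]-o for n,x,o in obs])
s=least_squares(r2,D);D2=s.x;D2[2]=59;print(D2,s.fun.round(1).reshape(-1,2).tolist())
for y in(-80,-70,-60,40,50,60,70):
    X=divR(D2[3],L).apply((9,y,3))+D2[:3];q=proj('top',X)[0];q3=proj('side',X)[0];print(y,(q+.5-[230,65])*4,(q3+.5-[290,130])*5.5)
E
python3 fit.py|sed '1,/---/d'
```

```text
[536.23182282 230.03055513  59.          -1.78745137] [[-0.4, -1.7], [1.6, -0.5], [-0.3, 1.1], [0.7, 1.3], [0.7, -0.1], [0.5, -1.0], [-0.9, -0.9], [-0.5, -0.4]]
-80 [193.85739993 476.86426194] [117.53681307 163.58596899]
-70 [197.11292301 463.03826146] [134.77248359 163.31741904]
-60 [200.3644218  449.22935192] [151.99986594 163.04899824]
40 [232.65970466 312.07332984] [323.81915256 160.37187233]
50 [235.8674243  298.45034759] [340.95575833 160.10486592]
60 [239.07120792 284.84408134] [358.08414727 159.83798754]
70 [242.27106276 271.25450036] [375.20432531 159.57123709]
```

```bash
cat > tgt.py <<'E'
from h import *
from rig import ctrl
P0=np.array([536.6,230.7,57.]);A=-1.7875
M=np.array([[0,-1,0],[-1,0,0],[0,0,-1.]])  # tool axes in divider frame columns: x=-Y,y=-X,z=-Z
def toolR(Rd): return Ro.from_matrix(Rd.as_matrix()@M)
def delta(pos,R,show=True):
    s=ctrl.sense();q=s['ee_rot'];C=Ro.from_quat([q[1],q[2],q[3],q[0]])
    rv=(C.inv()*R).as_rotvec();sh=C.inv().apply(pos-s['eef_pos'])/10
    print('t',round(s['time_s'],2),'pos',s['eef_pos'].round(1),'F',s['force'].round(1),'w',round(s['grip_width'],3),'j',s['joints'].round(2))
    print('rv',rv.round(4),'deg',np.degrees(np.linalg.norm(rv)).round(1),'shift cm',sh.round(2)); return rv,sh
E
python3 - <<'E'
from tgt import *
Rd=divR(A,np.radians(30));
delta(P0+Rd.apply([0,0,12-18.7+90]),toolR(Rd))
E
```

```text
t 0.1 pos [234.7 469.4 230.8] F [-0.1  0.4  0. ] w 0.997 j [ 0.88  0.31  1.5   0.    1.33 -0.22]
rv [ 0.5199 -0.0651 -0.2413] deg 33.0 shift cm [-36.66  -3.79  10.16]
```

Call:
move_arm(
  series=[
    [0.06,-0.01,-0.03,-3.5,-0.4,0.5,0.6],
    [0.12,-0.015,-0.06,-7,-0.8,1,0.6],
    [0.18,-0.02,-0.09,-10.5,-1.2,1.5,0.6],
    [0.24,-0.03,-0.12,-14,-1.6,2.2,0.6],
    [0.3,-0.04,-0.15,-17.5,-2,3,0.6],
  ],
  grip_force=80,
)

```text
time_s: 0.52
eef_pos: [383.7, 372.0, 200.5]
ee_rot: [-0.016, 0.153, 0.976, -0.152]
force: [-0.2, 0.8, -0.4]
grip_width: 0.6
```

Run:
```python
from tgt import *
Rd=divR(A,np.radians(30));
delta(P0+Rd.apply([0,0,12-18.7+90]),toolR(Rd))
```

```text
t 0.52 pos [383.7 372.  200.5] F [-0.2  0.8 -0.4] w 0.6 j [ 0.64  0.51  1.32 -0.19  1.55 -0.59]
rv [ 0.2169 -0.0224 -0.091 ] deg 13.5 shift cm [-18.36  -2.21   8.5 ]
```

Call:
move_arm(
  series=[
    [0.05,-0.005,-0.02,-4,-0.5,1.5,0.6],
    [0.1,-0.01,-0.04,-8,-1,3.2,0.6],
    [0.15,-0.015,-0.06,-12,-1.4,5,0.6],
    [0.2,-0.02,-0.08,-15,-1.8,6.8,0.6],
    [0.217,-0.022,-0.091,-18.36,-2.21,8.5,0.6],
  ],
)

```text
time_s: 0.93
eef_pos: [546.5, 270.2, 126.9]
ee_rot: [-0.029, 0.103, 0.96, -0.259]
force: [-0.3, 1.0, 0.3]
grip_width: 0.604
```

```bash
cat > look.py <<'E'
import sys
from h import *
from rig import capture
tag=sys.argv[1]
for a in sys.argv[2:]:
    n,u0,v0,u1,v1,k=a.split(',');cr=tuple(map(int,(u0,v0,u1,v1)));k=float(k)
    cv2.imwrite(f'pics/{tag}_{n}.png',cropimg(np.ascontiguousarray(capture(n)['frame'][:,:,::-1]),cr,k))
E
python3 - <<'E'
from tgt import *
Rd=divR(A,np.radians(30));
delta(P0+Rd.apply([0,0,12-18.7+90]),toolR(Rd))
E
python3 look.py pre top,200,60,400,220,4 side,260,80,440,220,4
```

```text
t 0.93 pos [546.5 270.2 126.9] F [-0.3  1.   0.3] w 0.604 j [ 0.44  0.82  1.05 -0.41  1.61 -0.87]
rv [-0.0039 -0.002   0.0024] deg 0.3 shift cm [ 0.12 -0.04 -0.24]
```

View pics/pre_top.png

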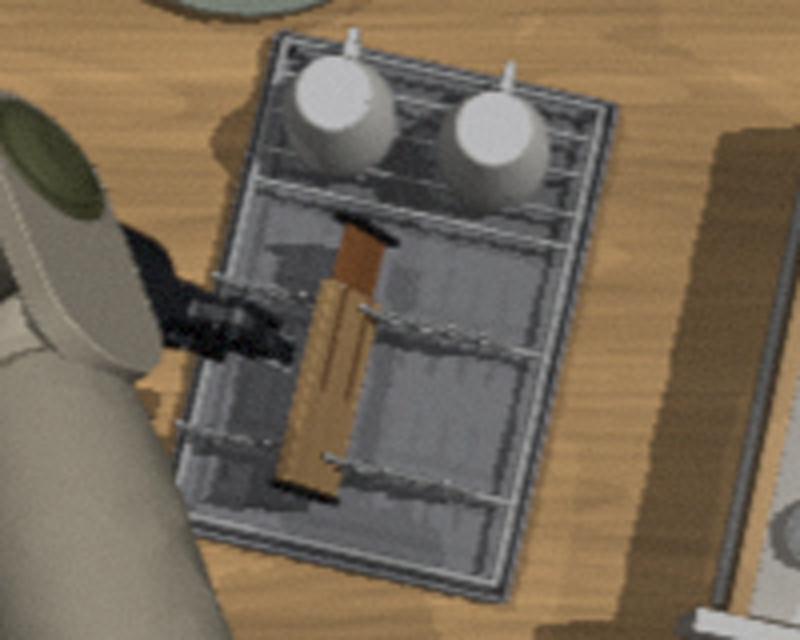

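View pics/pre_side.png

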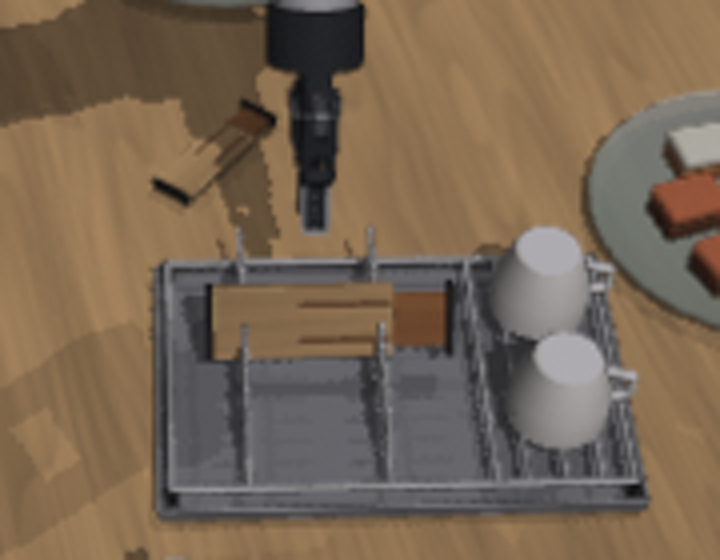

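Call:
move_arm(
  series=[
    [0,0,0,0.1,0,2.2,0.6],
    [0,0,0,0.1,0,4.4,0.6],
    [0,0,0,0.1,0,6.4,0.6],
    [0,0,0,0.1,0,8,0.6],
    [0,0,0,0.1,0,8.8,0.6],
  ],
)

```text
time_s: 1.45
eef_pos: [535.2, 224.0, 47.1]
ee_rot: [-0.032, 0.106, 0.959, -0.26]
force: [-0.4, -0.0, -0.5]
grip_width: 0.599
```

```bash
python3 - <<'E'
from tgt import *
Rd=divR(A,np.radians(30));
delta(P0+Rd.apply([0,0,12-18.7]),toolR(Rd))
E
python3 look.py gr top,200,60,400,220,4 side,260,80,440,220,4
```

```text
t 1.45 pos [535.2 224.   47.1] F [-0.4 -0.  -0.5] w 0.599 j [ 0.38  0.84  1.24 -0.43  1.4  -0.83]
rv [-0.0061 -0.0088 -0.0004] deg 0.6 shift cm [ 0.01  0.09 -0.53]
```

View pics/gr_top.png

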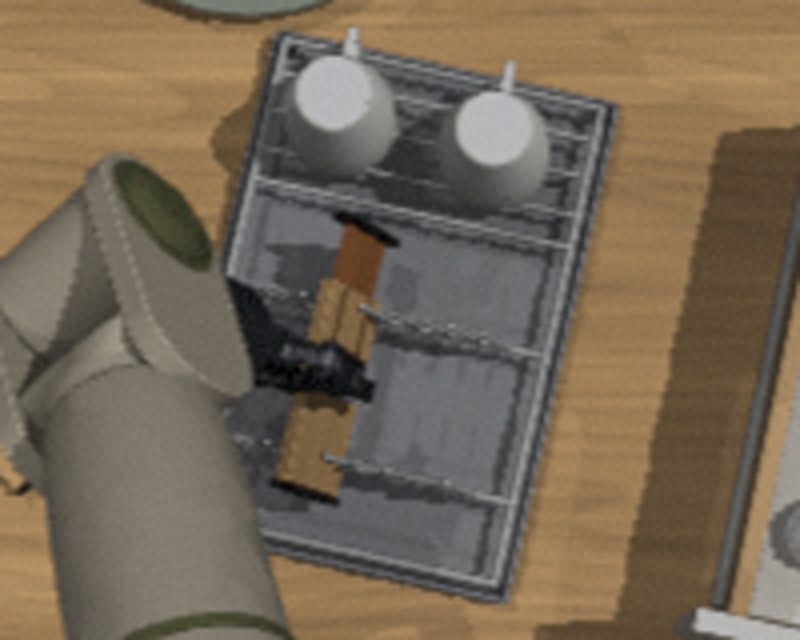

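View pics/gr_side.png

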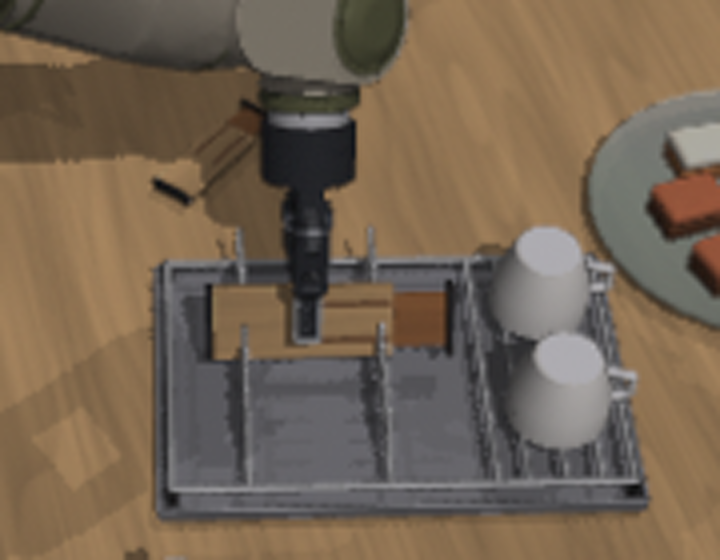

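Call:
move_arm(
  series=[
    [0,0,0,0,0.05,-0.4,0.6],
    [0,0,0,0,0.05,-0.4,0],
    [0,0,0,0,0.05,-0.4,0],
    [0,0,0,0,0.05,-0.4,0],
    [0,0,0,0,0.05,-0.4,0],
  ],
  grip_force=80,
)

```text
time_s: 1.97
eef_pos: [536.4, 227.1, 51.6]
ee_rot: [-0.032, 0.106, 0.959, -0.26]
force: [0.3, 0.3, 1.6]
grip_width: 0.127
```

Call:
move_arm(
  series=[
    [0,0,0,0,0,0,0],
    [0,0,0,0,0,0,0],
    [0,0,0,0,0,0,0],
  ],
)

```text
time_s: 2.22
eef_pos: [536.4, 227.1, 51.6]
ee_rot: [-0.032, 0.106, 0.959, -0.259]
force: [-0.1, 0.3, -1.1]
grip_width: 0.133
```

```bash
python3 - <<'E'
from tgt import *
Rd=divR(A,np.radians(30));
delta(P0+Rd.apply([0,0,12-18.7]),toolR(Rd))
E
python3 look.py cl top,200,60,400,220,4 side,260,80,440,220,4
```

```text
t 2.22 pos [536.4 227.1  51.6] F [-0.1  0.3 -1.1] w 0.133 j [ 0.38  0.84  1.23 -0.43  1.41 -0.83]
rv [-0.0053 -0.0075 -0.0009] deg 0.5 shift cm [0.06 0.04 0.03]
```

View pics/cl_top.png

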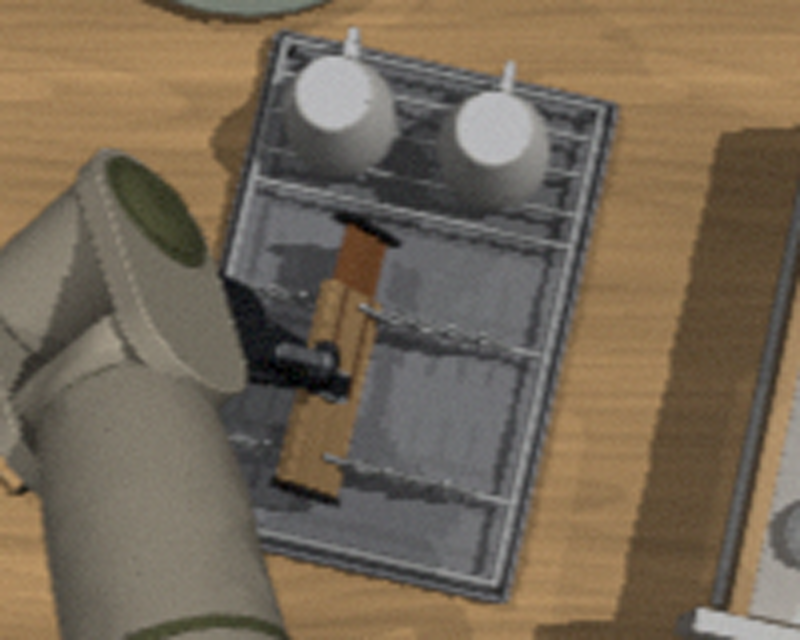

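View pics/cl_side.png

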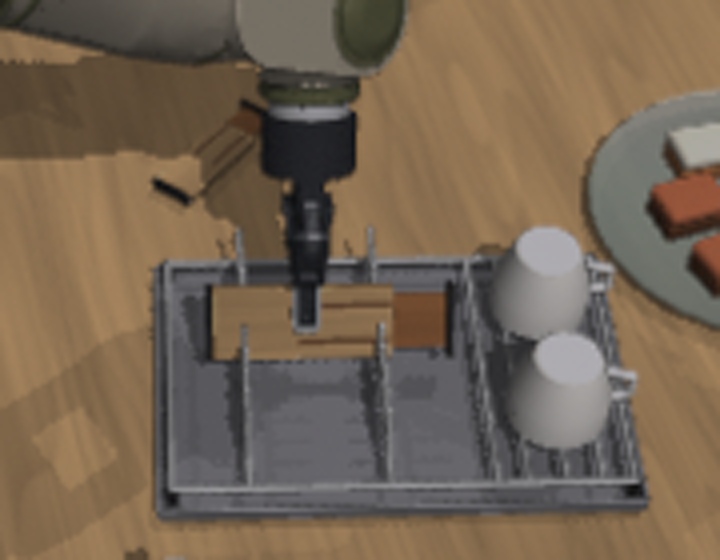

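Call:
move_arm(
  series=[
    [0,0,0,0,0,-2,0],
    [0,0,0,0,0,-5,0],
    [0,0,0,0,0,-8,0],
    [0,0,0,0,0,-11,0],
    [0,0,0,0,0,-13,0],
  ],
)

```text
time_s: 2.73
eef_pos: [551.8, 292.3, 166.2]
ee_rot: [-0.031, 0.106, 0.96, -0.259]
force: [-0.2, -0.0, -2.0]
grip_width: 0.129
```

```bash
cat >> tgt.py <<'E'
W=np.array([535.16,-190.53,14.]);WA=-.1992; G=np.array([0,1.,-6.2])
def drawer_pose(th,lx,ly,lz):
    """divider frame rot in world, sprung foot (Y) toward drawer -y, tilted th with sprung end low; (lx,ly,lz) = TCP in drawer frame"""
    # divider Y -> drawer -y : yaw by 180 ; then tilt about drawer x so that Y dips: 
    Rd=yaw(WA)*Ro.from_euler('x',th)*yaw(np.pi)
    return Rd
def foot_target(th,p,fy,fz,lx=0):
    """upper outer edge of sprung foot (divider 0,120-p,30) at drawer coords (lx,fy,fz) -> tcp pos,R"""
    Rd=drawer_pose(th,0,0,0);c=W+yaw(WA).apply([lx,fy,fz])
    return c+Rd.apply(G-np.array([0,120-p,30.])),toolR(Rd),Rd
def holdpose():
    s=ctrl.sense();q=s['ee_rot'];C=Ro.from_quat([q[1],q[2],q[3],q[0]])
    Rd=Ro.from_matrix(C.as_matrix()@M.T);return s['eef_pos']-Rd.apply(G),Rd
E
python3 - <<'E'
from tgt import *
th=np.radians(25)
p,R,Rd=foot_target(th,0,-80,66)
print(Rd.as_matrix().round(2))
f=lambda v:yaw(WA).inv().apply(Rd.apply(v)+p-Rd.apply(G)-W).round(1)
print(f([0,120,30]),f([0,120,-30]),f([0,-80,-30]),f([0,-80,30]))
delta(p+[0,0,100],R)
E
```

```text
[[-0.98 -0.18 -0.08]
 [ 0.2  -0.89 -0.41]
 [ 0.   -0.42  0.91]]
[  0. -80.  66.] [  0.  -54.6  11.6] [  0.  126.6  96.1] [  0.  101.3 150.5]
t 2.73 pos [551.8 292.3 166.2] F [-0.2 -0.  -2. ] w 0.129 j [ 0.46  0.83  0.93 -0.4   1.72 -0.88]
rv [-0.7531  0.7446  1.4156] deg 101.3 shift cm [ -8.83 -38.9   18.97]
```

```bash
cat > go.py <<'E'
import sys
from tgt import *
th,p,fy,fz,up=map(float,sys.argv[1:6])
P,R,Rd=foot_target(np.radians(th),p,fy,fz)
f=lambda v:yaw(WA).inv().apply(Rd.apply(v)+P-Rd.apply(G)-W).round(1)
print('fixed lower corner',f([0,-80,-30]),'tcp',P.round(1))
delta(P+[0,0,up],R)
E
python3 go.py 30 0 -84 66 130
```

```text
fixed lower corner [  0.  119.2 114. ] tcp [ 542.5 -154.1  108.1]
t 2.73 pos [551.8 292.3 166.2] F [-0.2 -0.  -2. ] w 0.129 j [ 0.46  0.83  0.93 -0.4   1.72 -0.88]
rv [-0.819   0.8119  1.3897] deg 103.5 shift cm [ -8.83 -41.46  15.76]
```

Call:
move_arm(
  series=[
    [-0.05,0.05,0.09,-0.6,-3.5,-0.5,0],
    [-0.11,0.11,0.18,-1.2,-7,-0.5,0],
    [-0.16,0.16,0.27,-1.8,-10,0,0],
    [-0.21,0.21,0.36,-2.4,-13.2,0.5,0],
    [-0.27,0.27,0.46,-3,-16.3,1,0],
  ],
)

```text
time_s: 3.15
eef_pos: [549.1, 142.2, 239.9]
ee_rot: [-0.084, 0.356, 0.924, -0.113]
force: [0.8, -0.3, -1.6]
grip_width: 0.128
```

```bash
python3 go.py 30 0 -84 66 130
```

```text
fixed lower corner [  0.  119.2 114. ] tcp [ 542.5 -154.1  108.1]
t 3.15 pos [549.1 142.2 239.9] F [ 0.8 -0.3 -1.6] w 0.128 j [ 0.1   0.56  1.13 -0.12  1.7  -0.73]
rv [-0.5497  0.5436  0.9298] deg 69.3 shift cm [-19.6  -21.73   4.71]
```

Call:
move_arm(
  series=[
    [-0.055,0.055,0.09,-2,-2.2,0.4,0],
    [-0.11,0.11,0.18,-4,-4.4,0.9,0],
    [-0.165,0.165,0.27,-6,-6.6,1.4,0],
    [-0.22,0.22,0.37,-8,-8.8,1.9,0],
    [-0.275,0.275,0.465,-10,-11,2.4,0],
  ],
)

```text
time_s: 3.57
eef_pos: [546.1, -9.8, 238.8]
ee_rot: [-0.132, 0.581, 0.802, 0.048]
force: [0.0, -0.3, -2.4]
grip_width: 0.133
```

```bash
python3 go.py 30 0 -84 66 130
```

```text
fixed lower corner [  0.  119.2 114. ] tcp [ 542.5 -154.1  108.1]
t 3.57 pos [546.1  -9.8 238.8] F [ 0.  -0.3 -2.4] w 0.133 j [-0.31  0.46  1.3   0.17  1.61 -0.65]
rv [-0.2729  0.2666  0.4589] deg 34.2 shift cm [-13.17  -4.97  -3.2 ]
```

Call:
move_arm(
  series=[
    [-0.055,0.053,0.092,-2.6,-1,-0.6,0],
    [-0.11,0.107,0.184,-5.2,-2,-1.2,0],
    [-0.165,0.16,0.275,-7.8,-3,-1.9,0],
    [-0.22,0.213,0.367,-10.5,-4,-2.5,0],
    [-0.273,0.267,0.459,-13.17,-4.97,-3.2,0],
  ],
)

```text
time_s: 3.98
eef_pos: [542.1, -155.8, 238.0]
ee_rot: [-0.164, 0.749, 0.609, 0.202]
force: [1.2, 0.8, -2.1]
grip_width: 0.13
```

Call:
move_arm(
  series=[
    [0,0,0,0,0,0,0],
    [0,0,0,0,0,0,0],
  ],
)

```text
time_s: 4.15
eef_pos: [541.4, -157.7, 237.3]
ee_rot: [-0.164, 0.75, 0.608, 0.202]
force: [0.4, 0.8, -0.9]
grip_width: 0.126
```

```bash
python3 go.py 30 0 -84 66 130
cat > ov.py <<'E'
import sys
from tgt import *
from rig import capture
tag=sys.argv[1];pl=float(sys.argv[2]) 
pos,Rd=holdpose()
for n,cr,k in(('top',(340,60,540,250),3),('side',(270,150,500,340),3.4)):
    im=np.ascontiguousarray(capture(n)['frame'][:,:,::-1]);g=cropimg(im,cr,k);cv2.imwrite(f'pics/{tag}_{n}r.png',g)
    overlay(g,n,divlines(pl),pos,Rd,cr,k);overlay(g,n,drawerlines(),W,yaw(WA),cr,k,(0,255,0));cv2.imwrite(f'pics/{tag}_{n}.png',g)
E
python3 ov.py h 0
```

```text
fixed lower corner [  0.  119.2 114. ] tcp [ 542.5 -154.1  108.1]
t 4.15 pos [ 541.4 -157.7  237.3] F [ 0.4  0.8 -0.9] w 0.126 j [-0.7   0.47  1.34  0.46  1.59 -0.55]
rv [ 0.0032 -0.0028 -0.0085] deg 0.5 shift cm [0.37 0.04 0.12]
```

View pics/h_top.png

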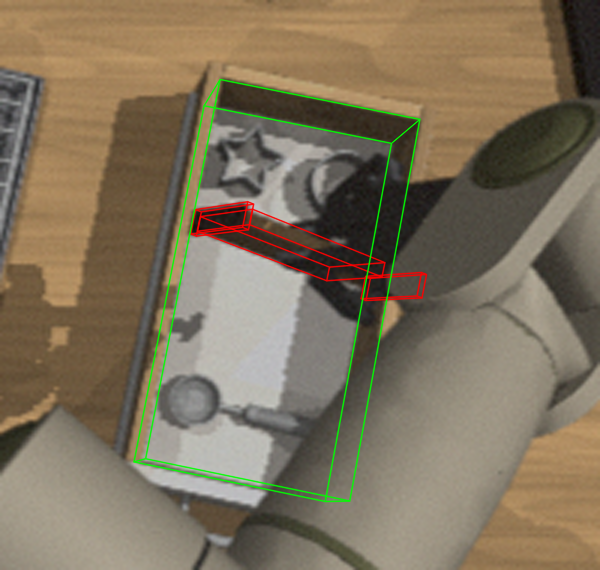

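View pics/h_side.png

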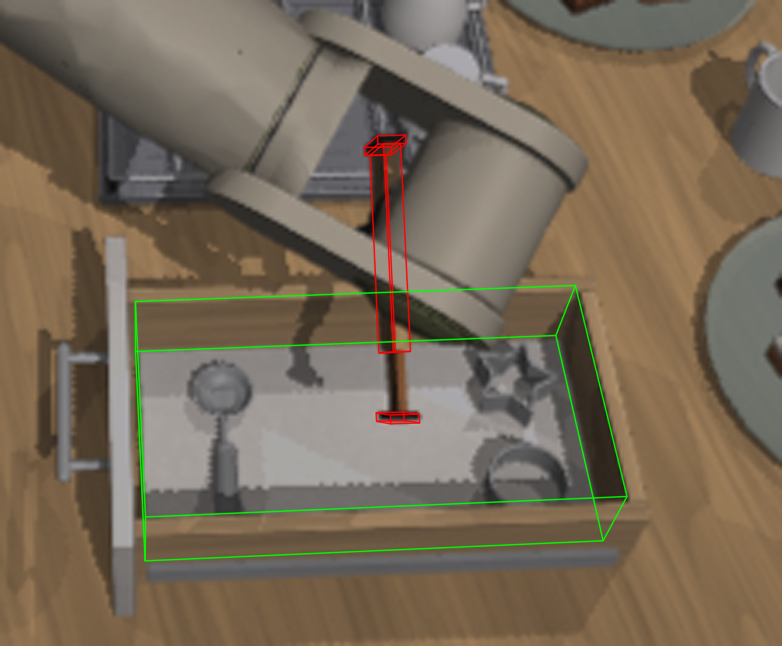

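```bash
python3 go.py 30 0 -84 66 30;python3 go.py 30 0 -84 66 0
```

```text
fixed lower corner [  0.  119.2 114. ] tcp [ 542.5 -154.1  108.1]
t 4.25 pos [ 542.1 -155.2  238. ] F [ 0.5  0.3 -1.5] w 0.127 j [-0.7   0.47  1.34  0.46  1.59 -0.55]
rv [ 0.0018 -0.0023 -0.0037] deg 0.3 shift cm [-4.91  0.02  8.69]
fixed lower corner [  0.  119.2 114. ] tcp [ 542.5 -154.1  108.1]
t 4.25 pos [ 542.1 -155.2  238. ] F [ 0.5  0.3 -1.5] w 0.127 j [-0.7   0.47  1.34  0.46  1.59 -0.55]
rv [ 0.0018 -0.0023 -0.0037] deg 0.3 shift cm [-6.42  0.02 11.29]
```

Call:
move_arm(
  series=[
    [0,0,0,-0.8,0,1.6,0],
    [0,0,0,-2,0,3.5,0],
    [0,0,0,-3.2,0,5.5,0],
    [0,0,0,-4.3,0,7.5,0],
    [0,0,0,-4.9,0,8.5,0],
  ],
)

```text
time_s: 4.67
eef_pos: [541.7, -152.7, 137.7]
ee_rot: [-0.166, 0.748, 0.611, 0.201]
force: [-0.4, 0.5, -2.9]
grip_width: 0.132
```

```bash
python3 go.py 30 0 -84 66 0; python3 ov.py i 0
```

```text
fixed lower corner [  0.  119.2 114. ] tcp [ 542.5 -154.1  108.1]
t 4.67 pos [ 541.7 -152.7  137.7] F [-0.4  0.5 -2.9] w 0.132 j [-0.69  0.57  1.46  0.46  1.4  -0.64]
rv [-0.0024 -0.0031 -0.002 ] deg 0.3 shift cm [-1.59  0.12  2.49]
```

View pics/i_side.png

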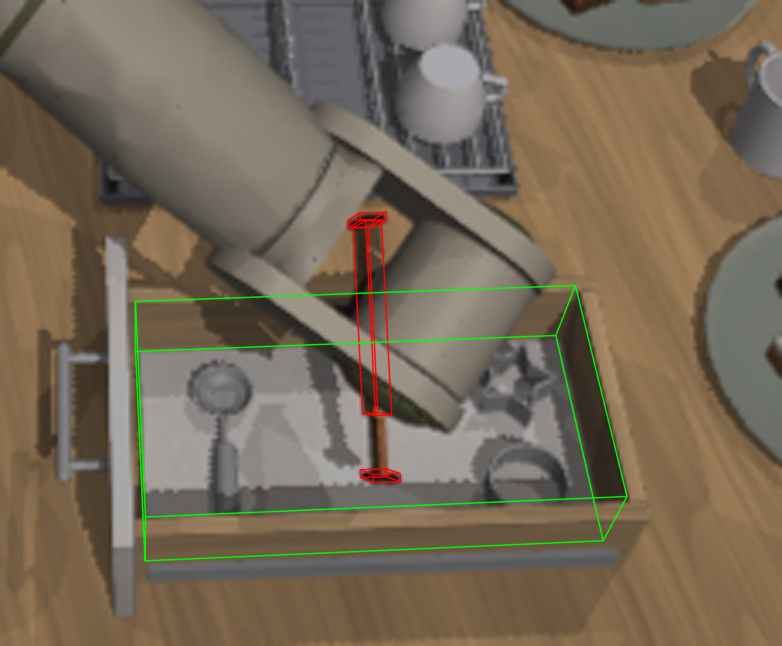

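View pics/i_top.png

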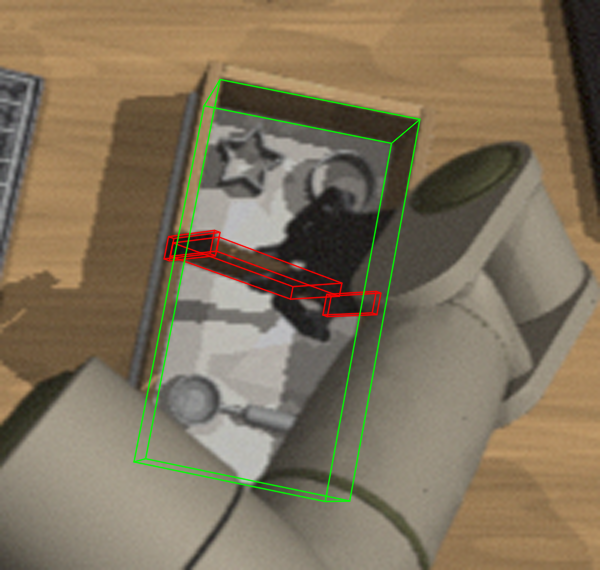

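Call:
move_arm(
  series=[
    [0,0,0,-0.6,0.1,0.9,0],
    [0,0,0,-1.2,0.1,1.8,0],
    [0,0,0,-1.5,0.1,2.4,0],
    [0,0,0,-1.5,0.1,2.4,0],
  ],
)

```text
time_s: 5.1
eef_pos: [542.1, -153.9, 109.0]
ee_rot: [-0.167, 0.748, 0.61, 0.2]
force: [-0.2, 0.3, -1.0]
grip_width: 0.127
```

```bash
python3 go.py 30 0 -84 66 0; python3 go.py 30 0 -94 66 0;python3 go.py 30 32 -94 66 0; python3 ov.py j 0
```

```text
fixed lower corner [  0.  119.2 114. ] tcp [ 542.5 -154.1  108.1]
t 5.1 pos [ 542.1 -153.9  109. ] F [-0.2  0.3 -1. ] w 0.127 j [-0.7   0.61  1.48  0.47  1.35 -0.67]
rv [-0.0038 -0.0044 -0.0039] deg 0.4 shift cm [-0.05  0.05  0.07]
fixed lower corner [  0.  109.2 114. ] tcp [ 540.5 -163.9  108.1]
t 5.1 pos [ 542.1 -153.9  109. ] F [-0.2  0.3 -1. ] w 0.127 j [-0.7   0.61  1.48  0.47  1.35 -0.67]
rv [-0.0038 -0.0044 -0.0039] deg 0.4 shift cm [-0.92  0.05 -0.43]
fixed lower corner [ 0.  81.5 98. ] tcp [ 535.1 -191.1   92.1]
t 5.1 pos [ 542.1 -153.9  109. ] F [-0.2  0.3 -1. ] w 0.127 j [-0.7   0.61  1.48  0.47  1.35 -0.67]
rv [-0.0038 -0.0044 -0.0039] deg 0.4 shift cm [-4.12  0.06 -0.45]
```

View pics/j_side.png

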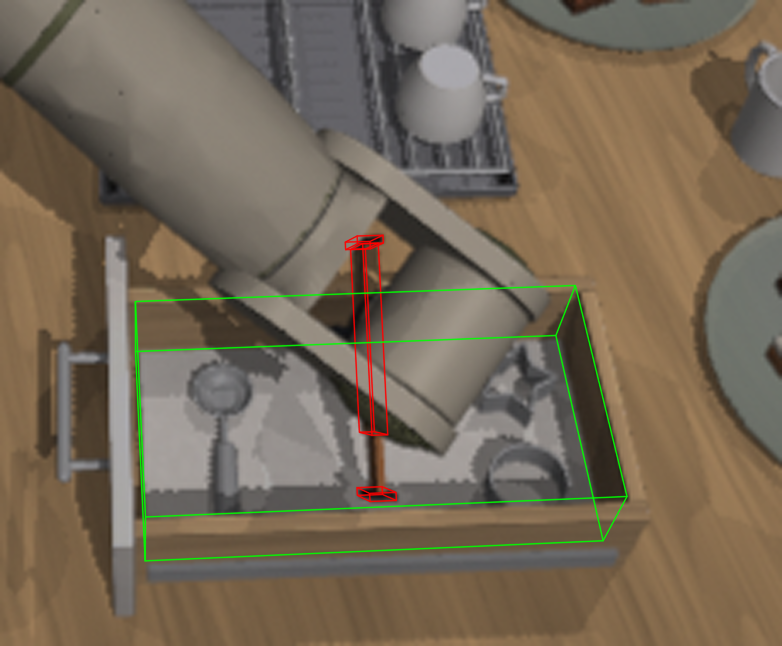

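Call:
move_arm(
  series=[
    [0,0,0,-0.4,0.05,-0.15,0],
    [0,0,0,-0.8,0.05,-0.35,0],
    [0,0,0,-0.85,0.05,-0.4,0],
  ],
)

```text
time_s: 5.45
eef_pos: [541.2, -164.7, 109.9]
ee_rot: [-0.165, 0.748, 0.61, 0.201]
force: [0.1, -0.5, -3.1]
grip_width: 0.127
```

```bash
python3 go.py 30 32 -94 66 0
```

```text
fixed lower corner [ 0.  81.5 98. ] tcp [ 535.1 -191.1   92.1]
t 5.45 pos [ 541.2 -164.7  109.9] F [ 0.1 -0.5 -3.1] w 0.127 j [-0.71  0.62  1.47  0.46  1.36 -0.68]
rv [-0.0009 -0.0029 -0.0033] deg 0.3 shift cm [-3.23 -0.07  0.18]
```

Call:
move_arm(
  series=[
    [0,0,0,-0.2,0,0,0],
    [0,0,0,-0.5,0,0,0],
    [0,0,0,-0.8,0,0,0],
    [0,0,0,-1,0,0,0],
    [0,0,0,-1,0,0,0],
  ],
)

```text
time_s: 5.87
eef_pos: [539.5, -173.4, 104.7]
ee_rot: [-0.166, 0.748, 0.61, 0.201]
force: [0.2, 2.3, 0.7]
grip_width: 0.124
```

```bash
python3 go.py 30 32 -94 66 0
```

```text
fixed lower corner [ 0.  81.5 98. ] tcp [ 535.1 -191.1   92.1]
t 5.87 pos [ 539.5 -173.4  104.7] F [0.2 2.3 0.7] w 0.124 j [-0.72  0.63  1.46  0.46  1.36 -0.69]
rv [-0.0008 -0.0033 -0.0035] deg 0.3 shift cm [-2.21 -0.08  0.17]
```

Call:
move_arm(
  series=[
    [0,0,0,-0.5,0,0,0],
    [0,0,0,-1,0,0.05,0],
    [0,0,0,-1.5,0,0.1,0],
    [0,0,0,-2,0,0.15,0],
    [0,0,0,-2.2,0,0.15,0],
  ],
)

```text
time_s: 6.28
eef_pos: [535.6, -191.7, 91.9]
ee_rot: [-0.166, 0.748, 0.61, 0.201]
force: [0.3, 3.5, 1.5]
grip_width: 0.13
```

```bash
python3 go.py 30 32 -94 66 0; python3 ov.py k 31
```

```text
fixed lower corner [ 0.  81.5 98. ] tcp [ 535.1 -191.1   92.1]
t 6.28 pos [ 535.6 -191.7   91.9] F [0.3 3.5 1.5] w 0.13 j [-0.75  0.66  1.45  0.45  1.36 -0.72]
rv [-0.001  -0.0039 -0.004 ] deg 0.3 shift cm [ 0.05 -0.07 -0.  ]
```

View pics/k_side.png

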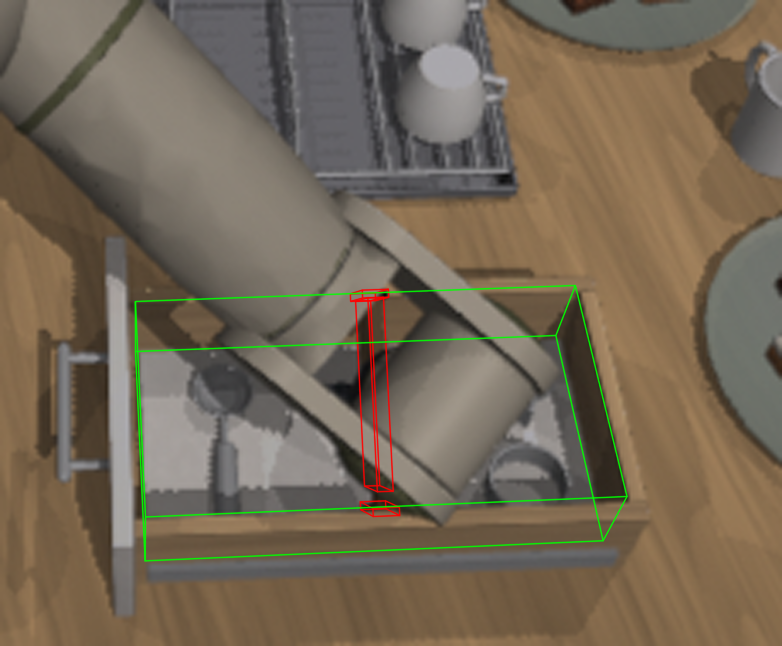

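View pics/k_topr.png

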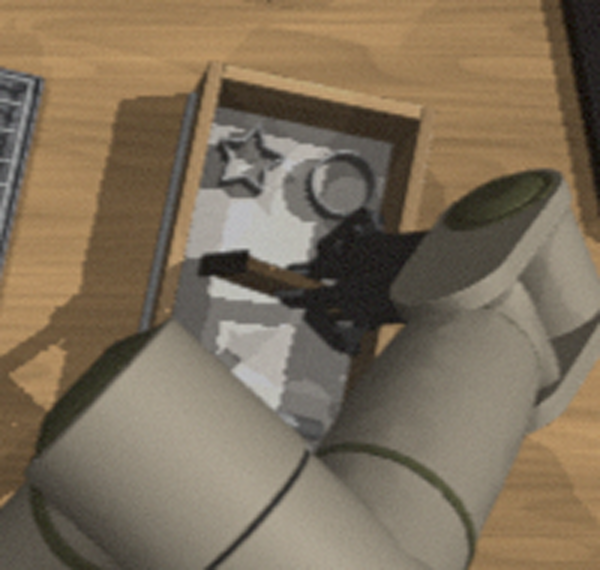

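```bash
cat > arc.py <<'E'
import sys
from tgt import *
# args: p fy then th:fz pairs
p,fy=map(float,sys.argv[1:3])
s=ctrl.sense();q=s['ee_rot'];C=Ro.from_quat([q[1],q[2],q[3],q[0]])
print(s['time_s'],s['force'].round(1),s['eef_pos'].round(1))
for a in sys.argv[3:]:
    th,fz=map(float,a.split(':'));P,R,Rd=foot_target(np.radians(th),p,fy,fz)
    print(th,(C.inv()*R).as_rotvec().round(3).tolist(),(C.inv().apply(P-s['eef_pos'])/10).round(2).tolist())
E
python3 arc.py 32 -94 27:66 24:66 21:65.5 18:65 15:64.5
```

```text
6.3833 [1.8 4.7 0.6] [ 535.7 -191.4   92.1]
27.0 [-0.001, -0.056, -0.004] [-0.19, -0.07, 0.45]
24.0 [-0.001, -0.109, -0.004] [-0.41, -0.07, 0.89]
21.0 [-0.001, -0.161, -0.004] [-0.69, -0.07, 1.36]
18.0 [-0.001, -0.213, -0.004] [-0.98, -0.06, 1.82]
15.0 [-0.002, -0.266, -0.004] [-1.3, -0.06, 2.26]
```

Call:
move_arm(
  series=[
    [0,-0.055,0,-0.2,-0.05,0.45,0],
    [0,-0.11,0,-0.42,-0.05,0.9,0],
    [0,-0.16,0,-0.7,-0.05,1.35,0],
    [0,-0.213,0,-1,-0.05,1.82,0],
    [0,-0.266,0,-1.3,-0.05,2.25,0],
  ],
)

```text
time_s: 6.8
eef_pos: [535.6, -191.1, 66.2]
ee_rot: [-0.082, 0.768, 0.627, 0.099]
force: [2.8, 4.4, 1.7]
grip_width: 0.13
```

```bash
python3 arc.py 32 -94 15:64.5 12:64.5 9:64 6:63.5 3:63 0:63; python3 ov.py l 32
```

```text
6.8 [2.8 4.4 1.7] [ 535.6 -191.1   66.2]
15.0 [-0.001, 0.003, -0.003] [-0.02, -0.05, 0.02]
12.0 [-0.001, -0.049, -0.003] [-0.22, -0.05, 0.47]
9.0 [-0.001, -0.102, -0.003] [-0.45, -0.05, 0.96]
6.0 [-0.001, -0.154, -0.003] [-0.71, -0.05, 1.43]
3.0 [-0.001, -0.206, -0.003] [-0.99, -0.05, 1.89]
0.0 [-0.001, -0.259, -0.003] [-1.28, -0.04, 2.29]
```

View pics/l_top.png

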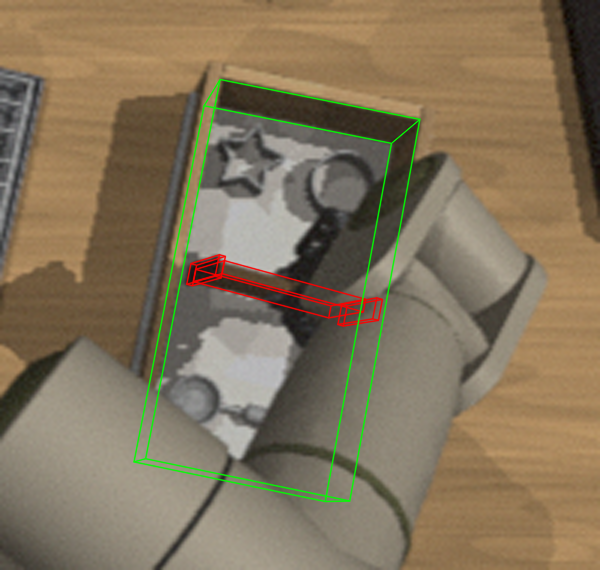

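View pics/l_side.png

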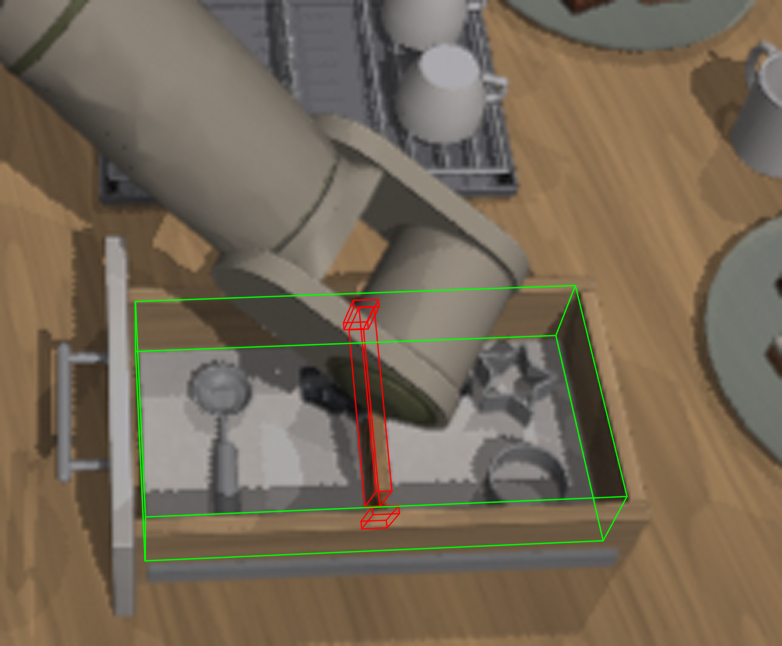

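Call:
move_arm(
  series=[
    [0,-0.049,0,-0.22,-0.04,0.47,0],
    [0,-0.102,0,-0.45,-0.04,0.94,0],
    [0,-0.154,0,-0.71,-0.04,1.4,0],
    [0,-0.206,0,-0.99,-0.04,1.85,0],
    [0,-0.259,0,-1.28,-0.04,2.22,0],
  ],
)

```text
time_s: 7.32
eef_pos: [534.0, -196.2, 41.4]
ee_rot: [-0.0, 0.774, 0.633, -0.001]
force: [0.9, 5.9, 1.5]
grip_width: 0.13
```

```bash
python3 arc.py 32 -94 0:63 0:62 0:60; python3 ov.py m 32
```

```text
7.3167 [0.9 5.9 1.5] [ 534.  -196.2   41.4]
0.0 [-0.002, 0.001, -0.001] [-0.12, 0.0, 0.06]
0.0 [-0.002, 0.001, -0.001] [-0.12, 0.0, 0.16]
0.0 [-0.002, 0.001, -0.001] [-0.12, 0.0, 0.36]
```

View pics/m_top.png

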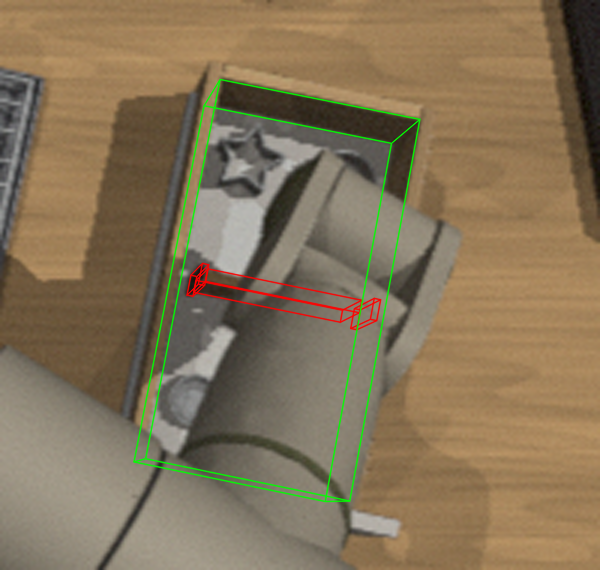

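View pics/m_side.png

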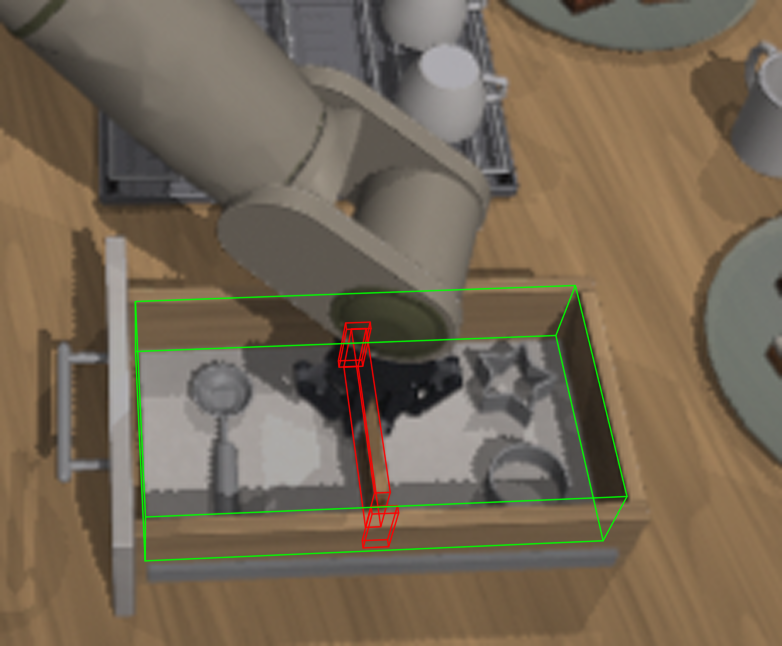

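Call:
move_arm(
  series=[
    [0,0,0,0,0,0.1,0],
    [0,0,0,0,0,0.2,0],
    [0,0,0,0,0,0.3,0],
    [0,0,0,0,0,0.3,0],
  ],
)

```text
time_s: 7.75
eef_pos: [534.3, -194.8, 38.5]
ee_rot: [-0.001, 0.774, 0.633, -0.0]
force: [1.3, 4.2, 3.3]
grip_width: 0.129
```

Call:
move_arm(
  series=[
    [0,0,0,0,0,0.1,0],
    [0,0,0,0,0,0.1,0],
  ],
)

```text
time_s: 7.92
eef_pos: [534.4, -194.9, 38.5]
ee_rot: [-0.001, 0.774, 0.633, -0.0]
force: [-3.1, 4.8, 10.1]
grip_width: 0.132
```

Call:
move_arm(
  series=[
    [0,0,0,0.3,0,-0.06,0],
    [0,0,0,0.7,0,-0.06,0],
    [0,0,0,1.1,0,-0.06,0],
    [0,0,0,1.5,0,-0.06,0],
    [0,0,0,1.7,0,-0.06,0],
  ],
)

```text
time_s: 8.33
eef_pos: [537.4, -179.1, 38.8]
ee_rot: [0.0, 0.773, 0.634, -0.002]
force: [-5.8, -15.2, -5.5]
grip_width: 0.134
```

Call:
move_arm(
  series=[
    [0,0,0,0.05,0,0,0],
    [0,0,0,0.1,0,0,0],
  ],
)

```text
time_s: 8.5
eef_pos: [537.4, -179.2, 38.9]
ee_rot: [0.001, 0.773, 0.634, -0.002]
force: [-3.9, -7.9, -2.3]
grip_width: 0.133
```

```bash
python3 - <<'E'
from tgt import *
p,R=holdpose();d=yaw(WA).inv()
print('mid in drawer',d.apply(p-W).round(1),'Rel axes',(d*R).as_matrix().round(3),ctrl.sense()['force'].round(1))
E
python3 ov.py n 12
```

```text
mid in drawer [-0.  12.6 31. ] Rel axes [[-1.     0.002  0.002]
 [-0.002 -1.     0.005]
 [ 0.002  0.005  1.   ]] [-3.9 -7.9 -2.3]
```

View pics/n_side.png

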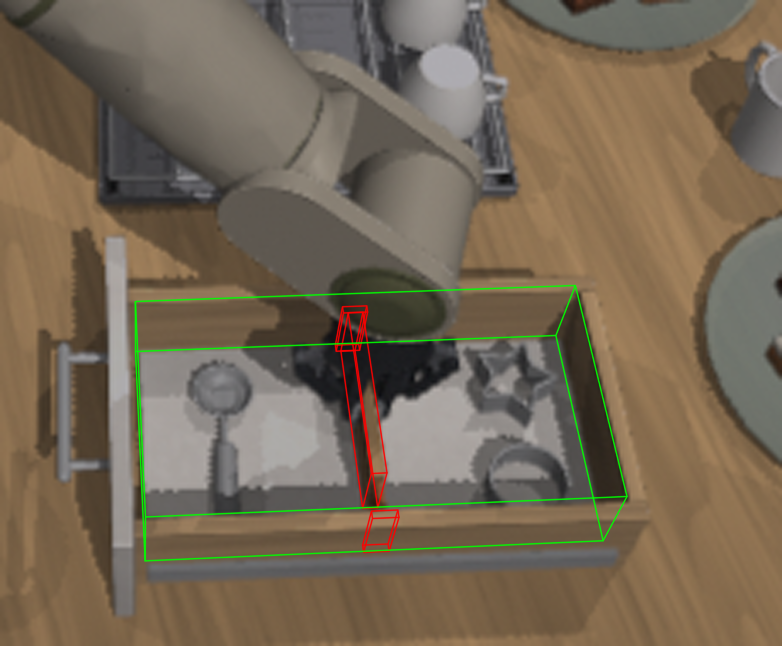

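Call:
move_arm(
  series=[
    [0,0,0,-0.05,0,0.1,0],
    [0,0,0,-0.05,0,0.12,0],
    [0,0,0,-0.05,0,0.12,0],
  ],
)

```text
time_s: 8.85
eef_pos: [537.5, -179.5, 38.5]
ee_rot: [0.001, 0.773, 0.634, -0.002]
force: [-2.3, 3.1, 5.9]
grip_width: 0.133
```

Call:
move_arm(
  series=[
    [0,0,0,0,0,0,0.25],
    [0,0,0,0,0,0,0.45],
    [0,0,0,0,0,0,0.45],
    [0,0,0,0,0,0,0.45],
    [0,0,0,0,0,0,0.45],
  ],
)

```text
time_s: 9.27
eef_pos: [537.5, -179.6, 38.4]
ee_rot: [0.001, 0.773, 0.634, -0.002]
force: [-0.4, 0.5, -0.2]
grip_width: 0.449
```

```bash
python3 ov.py o 12
```

```text
(no output)
```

View pics/o_sider.png

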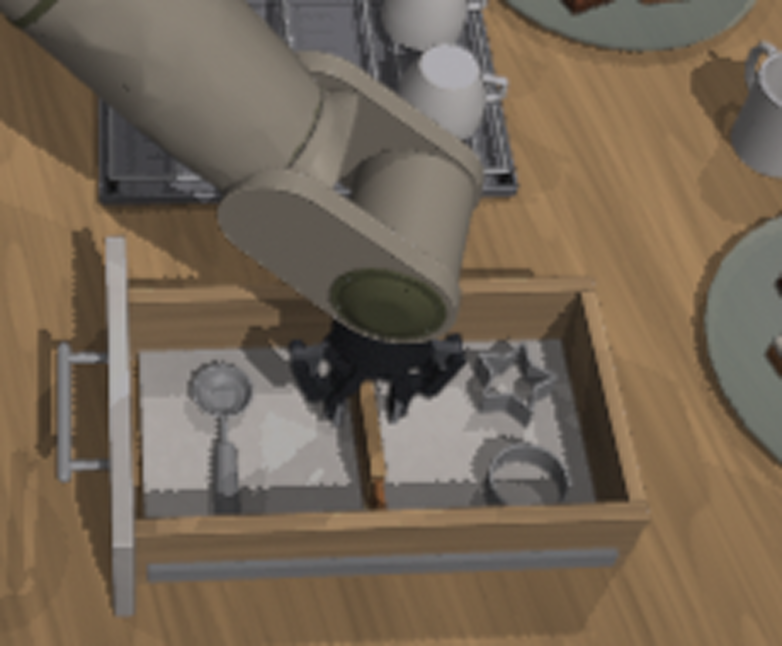

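Released; the fingers stand clear on both sides and the divider stays upright. Lifting straight up, then away.

Call:
move_arm(
  series=[
    [0,0,0,0,0,-1.5,0.45],
    [0,0,0,0,0,-4,0.45],
    [0,0,0,0,0,-8,0.45],
    [0,0,0,0,0,-12,0.45],
    [0,0,0,0,0,-16,0.45],
  ],
)

```text
time_s: 9.78
eef_pos: [537.5, -178.7, 200.2]
ee_rot: [0.001, 0.773, 0.634, -0.002]
force: [0.4, -1.0, -0.0]
grip_width: 0.451
```

Call:
move_arm(
  series=[
    [0,0,0,3,0,-3,0.45],
    [0,0,0,7,0,-5,0.45],
    [0,0,0,11,0,-6,0.45],
    [0,0,0,15,0,-6,0.45],
    [0,0,0,19,0,-6,0.45],
  ],
)

```text
time_s: 10.2
eef_pos: [575.1, 8.5, 260.5]
ee_rot: [0.002, 0.774, 0.634, -0.002]
force: [1.3, -0.8, -0.7]
grip_width: 0.452
```

Call:
move_arm(
  series=[
    [0,0,0,4,0,0,0.45],
    [0,0,0,8,0,0,0.45],
    [0,0,0,12,0,0,0.45],
    [0,0,0,16,0,0,0.45],
    [0,0,0,19,0,0,0.45],
  ],
)

```text
time_s: 10.62
eef_pos: [612.4, 197.9, 259.5]
ee_rot: [0.001, 0.773, 0.634, -0.001]
force: [0.4, -0.3, -0.3]
grip_width: 0.448
```

Run:
```python
from tgt import *
from rig import capture
Rd=yaw(WA+np.pi);pos=W+yaw(WA).apply([0,14,30])
for n,cr,k in(('top',(360,60,500,250),3.1),('side',(280,210,480,340),3.9)):
    im=np.ascontiguousarray(capture(n)['frame'][:,:,::-1]);g=cropimg(im,cr,k);cv2.imwrite(f'pics/z_{n}r.png',g)
    overlay(g,n,divlines(12),pos,Rd,cr,k);cv2.imwrite(f'pics/z_{n}.png',g)
print(ctrl.sense()['time_s'])
```

```text
10.7167
```

View pics/z_topr.png

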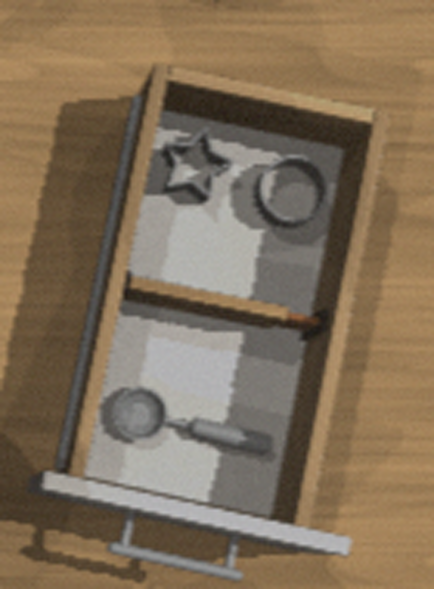

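View pics/z_top.png

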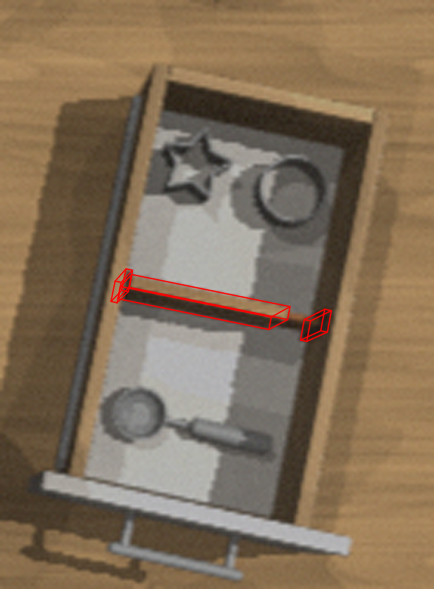

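View pics/z_side.png

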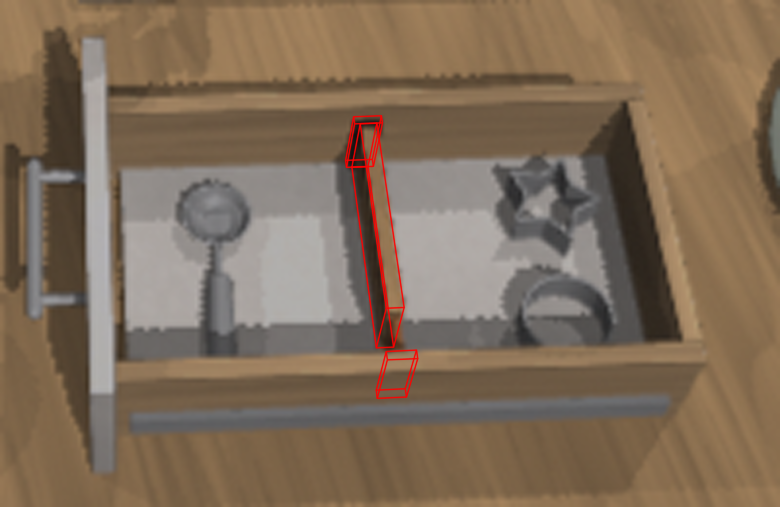

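View pics/z_sider.png

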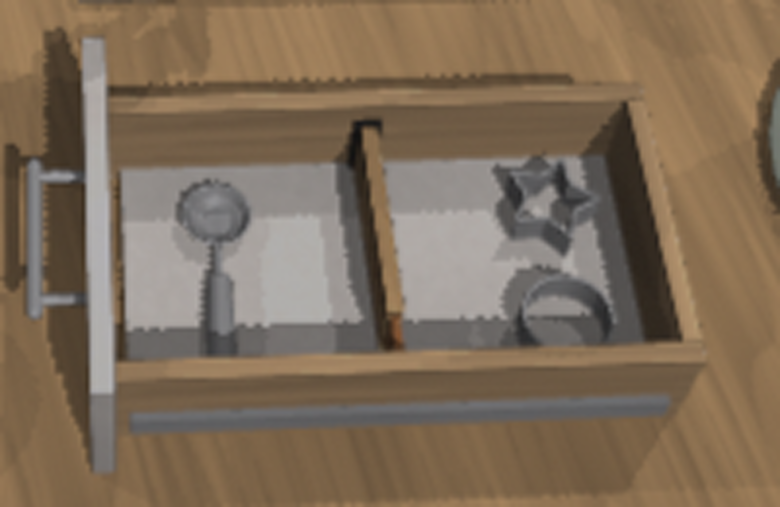

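Both views match the model of the fitted pose: the divider runs from side to side, upright and square, half-way along. The fixed foot is at (128,280) in the top crop and the sprung foot at (315,323). The spoon and cutters haven't moved.

```bash
python3 -c "
from rig import job,ctrl
print(job.finish_job(),ctrl.sense()['time_s'])"
```

```text
the job is handed in; nothing more can be done
the job is handed in; nothing more can be done
```

The divider is fitted across the drawer about half-way along, and the job was handed in at about 11 s; no verdict was reported.

**What I did:** I took the middle-sized divider out of the drainer and tilted it 30° with the sprung foot low. I pressed the foot about 32 mm in against the drawer's -y side and kept it pressed while I swung the other end down to the floor. I then eased the divider across, still gripped, until the fixed foot met the +y side. After that I opened the fingers, lifted straight up and moved away.

**Last checks:** In both camera views the divider lies within a pixel or two of the drawn model of the fitted pose: upright, square, on the floor, with the spring at 12 mm. The spoon and both cutters look unmoved, and the gripper is well clear.

**Disagreements:**
- **Depth of press:** during the tilted press the wrist force suggested only about 24 mm, against 32 mm by geometry. Once level, the roughly 6 N reading agreed with about 31 mm.
- **Fixed-foot contact:** the fixed foot met the +y side 1–2 mm sooner than calculated, which is within the calibration error. The wrist force was briefly about 17 N there.

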